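Assemble a clay texture roller on its splined arbor

TASK

Put the texture roller together: slide the vise's jaw open, lift the aluminium flange out and push it onto the splined arbor first, rocking it until the teeth mesh and it sits fully home on the stand. Then push on every texture wheel lying on the table, in any order, hub upwards, each one meshed and down flush on the part below; set the blue end cap squarely over the topmost hub, and slide the empty vise's jaw shut again. Leave the other things on the table alone.

Things in the scene. Friction and masses are not known exactly. Their poses are not given: they have to be found in the camera images.
- stand: grey round foot, 90 mm across, 20 mm high, fixed to the table, with a dark collar 52 mm across up to 30 mm; on it stands the vertical steel arbor (spline shaft). Origin: centre of its underside. The arbor is locked at an angle that is NOT reported (its teeth can be seen from above; this frame's yaw tells nothing of it) and does not turn in use
- seat (a point): on the arbor's axis, on top of the collar, 30 mm above the table: the underside of the flange rests here. A part whose grooves do not meet the teeth stops with its underside 86 mm above this point; turn it to and fro by up to 30 degrees either way with a light push until it drops in
- arbor_tip (a point): fixed point at the top of the arbor, on its axis, 89 mm above the seat. The arbor has a 22 mm core and six evenly spaced straight teeth (5 mm wide, 31 mm across the tips) from the seat to 86 mm above it, where they end square, then a tapered brass nose (22 to 16 mm)
- vise: blue bench vise, fixed, bed 190 x 84 mm (x from -107 to 83 mm), top of the bed 18 mm above the table; fixed steel jaw at its +x end, 14 mm above the bed. Origin: on the underside, below the clamped flange's centre. The moving jaw slides along its -x axis
- vise_jaw (a joint): travel of the vise's moving jaw, m: 0 = shut (on the flange), grows as it slides to the vise's -x, 0.045 = fully open. Friction about 5 N; it stays where it is left
- jaw_handle (a point): moves with the jaw: centre of the graspable part of its red upright handle, 58 mm above the table; the handle is 16 x 16 mm, sides along the vise's x and y, standing from 32 to 70 mm above the table
- vise_seat (a point): fixed point on the vise bed, 18 mm above the table, where the flange's underside centre is while clamped
- flange: aluminium flange, 0.25 kg: disc 62 mm across (12-sided), 8 mm thick, hexagonal hub on top 42 mm across flats, 40 mm high in all. Vertical through bore with six grooves. Two hub flats face +-y, the others every 60 degrees; the grooves lie behind the flats, so hub and bore repeat every 60 degrees. Origin: centre of the underside, z up along the bore. Starts in the vise
- flange_grip (a point): on the flange's axis, 34 mm above its underside: middle of the upper part of the hub, the place to grip, so that the gripper's body stays clear of the arbor coming up through the bore. On the arbor the bore has about 0.1 rad of turning play either way and 1 mm sideways
- wheel_a: texture wheel, green, square bumps on the rim; may be absent. 12-sided disc 58 mm across, 7 mm thick, on top of it a hexagonal hub 42 mm across flats; 18 mm high in all, so the flats stand from 7 to 18 mm. 0.1 kg. Same bore, hub flats and axes as the flange. Origin: centre of the underside, z up along the bore. Lies flat on the table, hub up, turned any way
- wheel_b: texture wheel, orange, round bumps; may be absent. 12-sided disc 58 mm across, 7 mm thick, on top of it a hexagonal hub 42 mm across flats; 18 mm high in all, so the flats stand from 7 to 18 mm. 0.1 kg. Same bore, hub flats and axes as the flange. Origin: centre of the underside, z up along the bore. Lies flat on the table, hub up, turned any way
- wheel_c: texture wheel, terracotta brown, ribs; may be absent. 12-sided disc 58 mm across, 7 mm thick, on top of it a hexagonal hub 42 mm across flats; 18 mm high in all, so the flats stand from 7 to 18 mm. 0.1 kg. Same bore, hub flats and axes as the flange. Origin: centre of the underside, z up along the bore. Lies flat on the table, hub up, turned any way
- cap: blue plastic end cap, 0.08 kg: 12-sided ring 60 mm across flats, 18 mm high. Below, a skirt 53 mm wide inside, 8 mm deep; above it a 10 mm thick top with a 34 mm hole that clears the arbor. Goes loosely over the topmost hub, any way round, its top resting on that hub. Two flats face +-y; grip there or every 60 degrees on. Origin: centre of the underside. Lies on the table, skirt down
- sponge: red sponge, 50 x 90 x 30 mm; bystander, leave alone
- jar: green glass jar, 52 across, 80 mm tall; bystander, leave alone
- spoon: wooden spoon, 200 mm long; bystander, leave alone
- loop_tool: clay loop tool, 170 mm long, wooden handle; bystander, leave alone
- clay_lump: grey lump of firm clay, about 110 across, 68 mm tall; bystander, leave alone
- water_cup: white cup, 72 across, 80 mm tall; bystander, leave alone
Mind the look-alikes: they are no part of the job. There is more than one size of the vise; the job needs the middle-sized. There is more than one size of the wheel_a; the job needs the middle-sized.

How it is judged:
On the way, in this order (a step that is already met when the one before it is completed fails the run):
1. the vise's jaw is slid open by at least 10 mm while the flange still lies on the bed (value of joint vise_jaw above 0.01 m and distance between flange and vise_seat below 0.015 m), for 0.2 s.
2. the flange is meshed and fully home on the seat, before any wheel is on the arbor (horizontal distance between flange and seat below 0.004 m and angle between flange's own z axis and vertical below 0.06 rad and z of flange in the frame of seat below 0.004 m and horizontal distance between each of wheel_a, wheel_b, wheel_c and seat above 0.03 m), for 0.2 s.
At the end, for the whole second after the job is handed in: Flange within 4 mm of the seat; every wheel present on the arbor, underside 40, 58 or 76 mm (+-3 mm) above the seat (no gaps); cap over the top hub, underside 68 or 86 mm (+-3) above it; all centred within 4 mm, upright within 0.06 rad, at rest, released; vise jaw within 6 mm of shut (horizontal distance between each of flange, wheel_a, wheel_b, wheel_c, cap and seat below 0.004 m and angle between each of flange, wheel_a, wheel_b, wheel_c, cap's own z axis and vertical below 0.06 rad and z of flange in the frame of seat below 0.004 m and linear speed of each of flange, wheel_a, wheel_b, wheel_c, cap below 0.02 m/s and (z of wheel_a in the frame of seat between 0.037 and 0.043 m or z of wheel_a in the frame of seat between 0.055 and 0.061 m or z of wheel_a in the frame of seat between 0.073 and 0.079 m) and (z of wheel_b in the frame of seat between 0.037 and 0.043 m or z of wheel_b in the frame of seat between 0.055 and 0.061 m or z of wheel_b in the frame of seat between 0.073 and 0.079 m) and (z of wheel_c in the frame of seat between 0.037 and 0.043 m or z of wheel_c in the frame of seat between 0.055 and 0.061 m or z of wheel_c in the frame of seat between 0.073 and 0.079 m) and (z of cap in the frame of seat between 0.065 and 0.071 m or z of cap in the frame of seat between 0.083 and 0.089 m) and value of joint vise_jaw below 0.006 m); the robot touches nothing.
It fails at once if a bystander (sponge, jar, spoon, loop tool, clay lump, cup) is shifted by more than 30 mm (distance of any of sponge, jar, spoon, loop_tool, clay_lump, water_cup from where it was at the start of the episode above 0.03 m).
Of wheel_a, wheel_b, wheel_c only 2 to 3 are there at a start; the rules pass over those that are not, and their reading is None.
At some moment in a run one of wheel_a, wheel_b, wheel_c may be knocked a few centimetres aside while the robot is not near it.
It also fails if it takes over 210 s, if anything falls off the work surface, if the arm or the gripper's body presses on something with over 40 N, if the wrist force passes 120 N, or if a joint passes its speed limit or range.

ROBOT

A 6-joint arm with a two-finger parallel gripper is mounted at the origin on the work surface. World frame = base frame: x ahead of the robot, y to its left, z up, the work surface at z = 0. Lengths are in m, angles in rad, forces in N, time in s.
With the tool pointing down it reaches from about 0.375 to 0.9 m from the base axis. Payload 3.1 kg.
Tool frame: the origin (TCP) lies at the very end of the fingers, on their centre line; the grasp point (between the pads) lies 19 mm behind it (manip.tcp_to_grasp is the distance from the TCP to the grasp point, in m); z points along the fingers, y is the line along which they close (so a half turn about z gives the same grasp; the last joint's range is limited). The gripper opens to 85 mm and grips with 20 to 120 N. Pads are 22 mm wide; open, the fingers measure 114 mm over their backs; the gripper's body (76 mm by 85 mm) begins 54 mm behind the grasp point. The pads swing forward as they close: fully open they stand 13 mm farther back than shut.
Start: joints at [1.097, 0.527, 1.433, -0, 1.181, -0.178], TCP at [0.182, 0.598, 0.231] pointing down, gripper open.
Joint ranges: [-3.08, 3.08], [-0.75, 2.2], [0.22, 2.44], [-1.43, 4.57], [0, 2.65], [-2.85, 2.85]. Speed limits (rad/s): [2.79, 2.79, 3.14, 3.14, 3.14, 3.14].

INTERFACE

Orientations are given as a unit quaternion [x, y, z, w].
In Python, from station import manip gives the robot as it stands. The module is installed in compiled form; this text tells all that it offers.
- The arm moves only by the tool step_arm, never from a script. Its argument "commands" is one flat list of numbers, 6 for each row, row after row: the shift along the tool's x, y, z in m, then the turn, a rotation vector about the tool's x, y, z in degrees. A call has exactly 10 rows; each row is the pose to reach, as a shift and turn from the pose commanded when the call began, along the tool's axes at that moment; what a row does not reach only later rows make up. A row lasts 1/10 s, in which the tool goes at most 50 mm and 8.59 degrees, less where a joint would pass 70% of its speed; a pose out of reach is approached as far as the arm can. A call with a gripper value outside its range is refused whole. "jaw" is the opening in per cent of the stroke, from 0 (shut) to 100 (fully open), set as the call begins (left out, the last holds). The fingers move at their own pace and stop on an object; "grip_force" is the grip in N (left out, the last holds). Time passes only in rows, so rows that repeat a pose let the fingers close, or fill a call up. It gives the time, the measured TCP pose, the force, the opening and the grip force at its end, in the units of the state.
- manip.sense(): the state, without advancing time (a new reading comes with each control period).
- manip.snapshot(name): name is "scene" or "top" or "wrist"; returns a dict with "pixels" (420x560x3 uint8, blue, green, red), "fx", "fy", "cx", "cy" (pixels), "R" (3x3) and "t" (3): a world point X has camera coordinates R X + t; the wrist camera has in their place "mount" (4x4, takes a point from camera to tool coordinates, whose origin is the TCP and whose axes are the flange's). Camera axes: x right, y down, z forward; pixel columns grow to the right and rows downward; lengths in m; the calibration is good to about 2 mm. A picture is of the moment at which its call begins: read the wrist's pose just before it. There is no depth.
- manip.sign_off(): hands the job in; it is judged then, once.
The state is a dict: "t": time; "q": joint angles; "qd": joint speeds; "tau": joint torques, N m; "tcp_pos": TCP position; "tool_rot": TCP orientation; "force": force on the tool from outside, world axes, zero at the start; "ft_torque": the same for the moment, N m; "finger_gap": opening from 0.0 (shut) to 1.0 (fully open); "gripper_force": force on a finger pad.
Only numpy, scipy, OpenCV 4.12 (cv2) and the standard library are available. Lean on these libraries where they do the work, as an engineer would, in place of code of your own. Each camera call takes 0.05 s, during which the arm holds its last target. There are 200 camera calls.

## Working session

There is one attempt and no reset: what is moved stays moved. The work goes in short steps, Python scripts to look and compute and a tool call to move; the robot and the scene stay as the last step left them, time stands still between calls to the robot, and variables do not carry over. Pictures are saved under pics/ and viewed, at most 14 in all, crops included, and the job is handed in when it is done.

Besides the shell and the picture viewer there is one more tool, called after "Call:" as a command line: name --argument value ..., lists and objects as JSON in quotes. step_arm: Moves the arm, as the interface text tells. Its arguments: {"type":"object","properties":{"commands":{"type":"array","items":{"type":"number"}},"jaw":{"type":"number"},"grip_force":{"type":"number"}},"required":["commands"]}

```bash
mkdir -p pics; cat > h.py <<'E'
import numpy as np, cv2
from station import manip
from scipy.spatial.transform import Rotation as Ro
def snap(n,f=None):
    s=manip.sense(); d=manip.snapshot(n); d['s']=s
    if f: cv2.imwrite('pics/'+f,d['pixels'])
    if n=='wrist':
        M=np.array(d['mount']);T=np.eye(4);T[:3,:3]=Ro.from_quat(s['tool_rot']).as_matrix();T[:3,3]=s['tcp_pos']
        C=np.linalg.inv(T@M); d['R']=C[:3,:3]; d['t']=C[:3,3]
    d['R']=np.array(d['R']);d['t']=np.array(d['t'])
    return d
def ray(d,u,v,z):
    c=-d['R'].T@d['t']; r=d['R'].T@np.array([(u-d['cx'])/d['fx'],(v-d['cy'])/d['fy'],1])
    return c+r*(z-c[2])/r[2]
def proj(d,X):
    p=d['R']@np.array(X)+d['t']; return np.array([d['fx']*p[0]/p[2]+d['cx'],d['fy']*p[1]/p[2]+d['cy']])
def st():
    s=manip.sense(); return s
E
python3 - <<'E'
from h import *
a=snap('top','top.png');b=snap('scene','scene.png')
for d in(a,b):print(d['fx'],d['cx'],d['cy'],-d['R'].T@d['t'],d['R'].round(2).tolist())
s=st();print(s)
E
```

```text
384.0062456596776 278.5264589623835 210.21346074328792 [0.30597452 0.02401048 1.10113738] [[0.08, -1.0, 0.0], [-0.97, -0.08, -0.23], [0.23, 0.02, -0.97]]
446.4763622321267 276.3992217605598 205.77246837169525 [ 1.10237581 -0.50022857  0.73399496] [[0.68, 0.73, 0.0], [0.46, -0.43, -0.78], [-0.57, 0.53, -0.63]]
{'t': 0.1, 'q': array([ 1.09651368e+00,  5.28400186e-01,  1.43379313e+00, -6.48411645e-07,
        1.18143127e+00, -1.78518129e-01]), 'qd': array([-0.00077175, -0.00268153, -0.00369421,  0.00015301,  0.0002494 ,
       -0.00048051]), 'tau': array([ 3.06574548e-04, -4.43304777e+01, -1.78586519e+01, -2.25912863e-04,
        3.87076550e-03, -3.24470682e-05]), 'tcp_pos': array([0.18184458, 0.59726792, 0.23040888]), 'tool_rot': array([ 1.47343640e-01,  9.89084839e-01, -9.62423461e-04, -3.25471393e-04]), 'force': array([-0.58550589,  0.51891915, -0.10674834]), 'ft_torque': array([-0.03652597, -0.00267636,  0.01790253]), 'gripper_force': 0.0, 'finger_gap': 1.0002252674510026}
```

View pics/top.png

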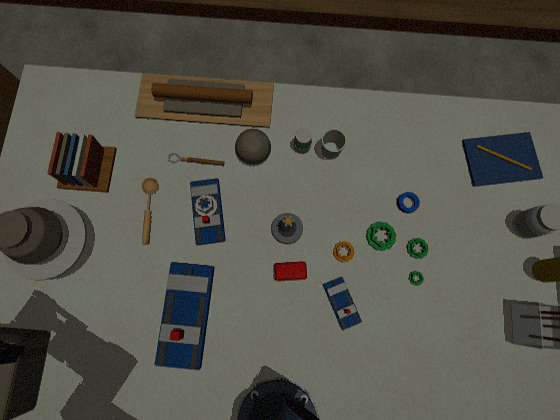

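View pics/scene.png

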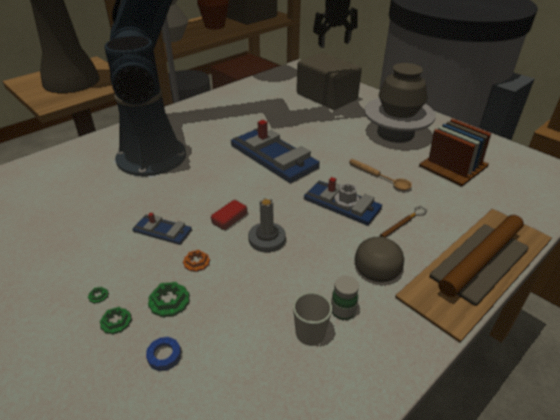

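Top view: three vises, at (207,211) with the flange (middle-sized), (185,315) large and (341,303) small. Three green wheels, at (380,236) large, (417,248) middle and (416,278) small. The orange wheel is at (343,251), the cap at (408,202), the arbor at (287,228), and there is no brown wheel. I choose the vise at (207,211) and the green wheel at (417,248), and will check the sizes by number.

```bash
python3 - <<'E'
from h import *
d=snap('top');img=d['pixels'];h=cv2.cvtColor(img,cv2.COLOR_BGR2HSV)
def blobs(nm,lo,hi,z,mn=40):
    m=cv2.inRange(h,lo,hi);m=cv2.morphologyEx(m,cv2.MORPH_CLOSE,np.ones((3,3)))
    for c in cv2.findContours(m,cv2.RETR_EXTERNAL,cv2.CHAIN_APPROX_NONE)[0]:
        if cv2.contourArea(c)<mn: continue
        W=np.array([ray(d,u,v,z)[:2] for u,v in c[:,0]],np.float32)
        (x,y),sz,an=cv2.minAreaRect(W); 
        (cx,cy),r=cv2.minEnclosingCircle(W)
        print(nm,c[:,0].mean(0).round(),'rect',round(x,3),round(y,3),np.round(sz,3),round(an,1),'circ',round(cx,3),round(cy,3),round(2*r,3))
blobs('green',(45,100,40),(80,255,255),.007)
blobs('orange',(8,130,80),(20,255,255),.007)
blobs('blue',(100,120,40),(130,255,255),.018)
blobs('red',(0,170,80),(5,255,255),.07,15)
print(ray(d,287,222,.119))
cv2.imwrite('pics/crop.png',cv2.convertScaleAbs(cv2.resize(img[165:325,180:440],None,fx=3,fy=3,interpolation=cv2.INTER_CUBIC),alpha=1.5))
E
```

```text
green [416. 278.] rect 0.401 -0.36 [0.036 0.04 ] 4.6 circ 0.401 -0.36 0.04
green [417. 248.] rect 0.486 -0.364 [0.057 0.057] 72.2 circ 0.487 -0.365 0.06
green [381. 236.] rect 0.513 -0.259 [0.081 0.083] 55.5 circ 0.513 -0.259 0.086
orange [343. 251.] rect 0.46 -0.152 [0.057 0.057] 4.6 circ 0.459 -0.153 0.06
orange [148. 209.] rect 0.535 0.417 [0.196 0.044] 9.3 circ 0.534 0.425 0.196
orange [ 86. 155.] rect 0.689 0.637 [0.129 0.01 ] 0.0 circ 0.689 0.634 0.13
orange [ 53. 152.] rect 0.69 0.736 [0.13  0.011] 0.1 circ 0.69 0.737 0.13
orange [205. 100.] rect 0.901 0.301 [0.148 0.419] 0.0 circ 0.899 0.301 0.443
blue [178. 355.] rect 0.146 0.275 [0.069 0.061] 88.4 circ 0.147 0.275 0.089
blue [350. 321.] rect 0.271 -0.177 [0.028 0.033] 26.6 circ 0.27 -0.177 0.04
blue [340. 304.] rect 0.302 -0.161 [0.097 0.056] 26.9 circ 0.3 -0.157 0.108
blue [333. 283.] rect 0.367 -0.127 [0.019 0.057] 33.1 circ 0.363 -0.13 0.058
blue [191. 304.] rect 0.252 0.273 [0.119 0.272] 89.2 circ 0.252 0.272 0.294
blue [209. 235.] rect 0.474 0.232 [0.046 0.05 ] 14.3 circ 0.474 0.23 0.065
blue [408. 202.] rect 0.618 -0.334 [0.059 0.059] 48.1 circ 0.618 -0.335 0.062
blue [214. 201.] rect 0.544 0.248 [0.187 0.082] 12.7 circ 0.544 0.248 0.202
blue [ 69. 154.] rect 0.684 0.679 [0.129 0.012] 0.1 circ 0.684 0.679 0.129
blue [502. 159.] rect 0.776 -0.616 [0.147 0.207] 11.3 circ 0.775 -0.616 0.248
red [174. 335.] rect 0.2 0.28 [0.02  0.021] 4.6 circ 0.2 0.281 0.026
red [290. 271.] rect 0.388 -0.005 [0.043 0.082] 7.6 circ 0.388 -0.005 0.087
red [204. 218.] rect 0.511 0.241 [0.011 0.014] 4.6 circ 0.511 0.241 0.018
[0.50788523 0.01470039 0.119     ]
```

View pics/crop.png

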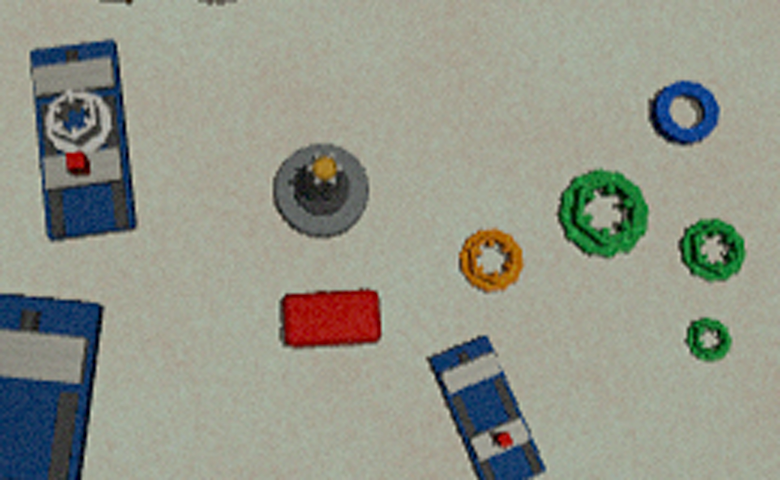

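The crop confirms it: the middle vise with the flange is at crop (78,140), and the middle green wheel is 60 mm across by measurement at crop (712,250). The orange wheel is at (490,260) and the cap at (684,112).

```bash
cat >> h.py <<'E'
def go(x,y,z,psi):
    "row to reach TCP (x,y,z) pointing down, tool y at world angle psi deg"
    s=manip.sense();R0=Ro.from_quat(s['tool_rot']);p=np.radians(psi)
    yv=np.array([np.cos(p),np.sin(p),0]);zv=np.array([0,0,-1.]);R1=Ro.from_matrix(np.c_[np.cross(yv,zv),yv,zv])
    a=R0.inv().apply(np.array([x,y,z])-s['tcp_pos']);w=(R0.inv()*R1).as_rotvec(degrees=True)
    print('row',a.round(4).tolist(),w.round(2).tolist(),'t',round(s['t'],2))
def info():
    s=manip.sense();Y=Ro.from_quat(s['tool_rot']).apply([0,1,0])
    print('tcp',s['tcp_pos'].round(4),'psi',round(np.degrees(np.arctan2(Y[1],Y[0])),2),'F',s['force'].round(1),'T',s['ft_torque'].round(2),'gap',round(s['finger_gap'],3),'gf',round(s['gripper_force'],1),'t',round(s['t'],1))
E
python3 - <<'E'
from h import *
print(np.array(snap('wrist')['mount']).round(3).tolist())
go(.52,.24,.25,102.7)
E
```

```text
[[-0.0, -0.957, -0.29, 0.075], [1.0, -0.0, 0.0, -0.0], [-0.0, -0.29, 0.957, -0.143], [0.0, 0.0, 0.0, 1.0]]
row [-0.4276, -0.2434, -0.0191] [-0.07, -0.04, -29.65] t 0.2
```

Call:
step_arm --commands '[-0.428,-0.243,-0.019,0,0,-29.6,-0.428,-0.243,-0.019,0,0,-29.6,-0.428,-0.243,-0.019,0,0,-29.6,-0.428,-0.243,-0.019,0,0,-29.6,-0.428,-0.243,-0.019,0,0,-29.6,-0.428,-0.243,-0.019,0,0,-29.6,-0.428,-0.243,-0.019,0,0,-29.6,-0.428,-0.243,-0.019,0,0,-29.6,-0.428,-0.243,-0.019,0,0,-29.6,-0.428,-0.243,-0.019,0,0,-29.6]' --jaw 60

```text
t: 1.2
tcp_pos: [0.521, 0.2397, 0.2503]
tool_rot: [-0.11, 0.994, 0.0, -0.0]
force: [0.7, 0.4, 0.6]
finger_gap: 0.603
gripper_force: 0.0
```

Call:
step_arm --commands '[0,0,0,0,0,0,0,0,0,0,0,0,0,0,0,0,0,0,0,0,0,0,0,0,0,0,0,0,0,0,0,0,0,0,0,0,0,0,0,0,0,0,0,0,0,0,0,0,0,0,0,0,0,0,0,0,0,0,0,0]'

```text
t: 2.2
tcp_pos: [0.52, 0.2414, 0.2503]
tool_rot: [-0.11, 0.994, -0.0, 0.0]
force: [1.8, 0.1, -0.0]
finger_gap: 0.6
gripper_force: 0.0
```

```bash
python3 - <<'E'
from h import *
info(); d=snap('wrist','w1.png'); h=cv2.cvtColor(d['pixels'],cv2.COLOR_BGR2HSV)
m=cv2.inRange(h,(0,150,50),(6,255,255))|cv2.inRange(h,(174,150,50),(180,255,255))
for c in cv2.findContours(m,0,1)[0]:
    if cv2.contourArea(c)>100:
        for z in(.07,.058):
            W=np.array([ray(d,u,v,z)[:2] for u,v in c[:,0]],np.float32);print(z,c[:,0].mean(0),cv2.minAreaRect(W))
E
```

```text
tcp [0.52   0.2414 0.2503] psi 102.65 F [ 1.8  0.1 -0. ] T [-0.06 -0.01  0.01] gap 0.6 gf 0.0 t 2.2
0.07 [280.95454545 183.25      ] ((0.5105810761451721, 0.240585595369339), (0.012539003044366837, 0.013513948768377304), 12.648191452026367)
0.058 [280.95454545 183.25      ] ((0.5129378437995911, 0.24115820229053497), (0.013004179112613201, 0.014015316031873226), 12.648271560668945)
0.07 [89.948 24.392] ((0.39837145805358887, 0.025985324755311012), (0.04437021166086197, 0.0838598757982254), 8.321011543273926)
0.058 [89.948 24.392] ((0.3965652883052826, 0.018596328794956207), (0.046016331762075424, 0.08697108179330826), 8.321083068847656)
```

View pics/w1.png

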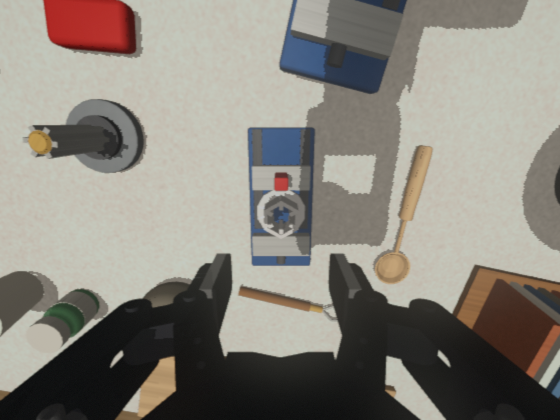

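The wrist picture shows the handle at (281,183), the flange hub at (281,214) and the arbor tip at (40,142). I'll descend to the handle, grip it and slide the jaw open.

Call:
step_arm --commands '[0.0085,-0.001,0.05,0,0,0,0.0085,-0.001,0.1,0,0,0,0.0085,-0.001,0.15,0,0,0,0.0085,-0.001,0.18,0,0,0,0.0085,-0.001,0.2,0,0,0,0.0085,-0.001,0.211,0,0,0,0.0085,-0.001,0.211,0,0,0,0.0085,-0.001,0.211,0,0,0,0.0085,-0.001,0.211,0,0,0,0.0085,-0.001,0.211,0,0,0]'

```text
t: 3.25
tcp_pos: [0.5128, 0.2389, 0.0406]
tool_rot: [-0.11, 0.994, 0.0, 0.001]
force: [0.5, 0.4, 0.4]
finger_gap: 0.6
gripper_force: 0.0
```

Call:
step_arm --commands '[0,0,0,0,0,0,0,0,0,0,0,0,0,0,0,0,0,0,0,0,0,0,0,0,0,0,0,0,0,0,0,0,0,0,0,0,0,0,0,0,0,0,0,0,0,0,0,0,0,0,0,0,0,0,0,0,0,0,0,0]' --jaw 0 --grip_force 40

```text
t: 4.25
tcp_pos: [0.5117, 0.2404, 0.0401]
tool_rot: [-0.11, 0.994, 0.001, 0.0]
force: [-1.7, 6.5, 3.8]
finger_gap: 0.183
gripper_force: 41.4
```

Call:
step_arm --commands '[0.008,0,0,0,0,0,0.016,0,0,0,0,0,0.024,0,0,0,0,0,0.032,0,0,0,0,0,0.038,0,0,0,0,0,0.038,0,0,0,0,0,0.038,0,0,0,0,0,0.038,0,0,0,0,0,0.038,0,0,0,0,0,0.038,0,0,0,0,0]'

```text
t: 5.25
tcp_pos: [0.4763, 0.2325, 0.0401]
tool_rot: [-0.11, 0.994, 0.002, 0.002]
force: [-0.0, 9.0, 2.5]
finger_gap: 0.182
gripper_force: 41.0
```

```bash
python3 - <<'E'
from h import *
info()
E
```

```text
tcp [0.4763 0.2325 0.0401] psi 102.58 F [-0.   9.   2.5] T [ 1.1   0.18 -0.04] gap 0.182 gf 41.0 t 5.2
```

Call:
step_arm --commands '[0,0,0,0,0,0,0,0,0,0,0,0,0,0,0,0,0,0,0,0,0,0,0,0,0,0,0,0,0,0,0,0,0,0,0,0,0,0,-0.04,0,0,0,0,0,-0.08,0,0,0,0,0,-0.12,0,0,0,0,0,-0.16,0,0,0]' --jaw 60

```text
t: 6.25
tcp_pos: [0.4744, 0.2301, 0.2007]
tool_rot: [-0.11, 0.994, -0.0, -0.0]
force: [0.5, -0.2, 0.2]
finger_gap: 0.602
gripper_force: 0.0
```

Call:
step_arm --commands '[-0.04,0,-0.02,0,0,0,-0.08,0,-0.02,0,0,0,-0.08,0,-0.02,0,0,0,-0.08,0,-0.02,0,0,0,-0.08,0,-0.02,0,0,0,-0.08,0,-0.02,0,0,0,-0.08,0,-0.02,0,0,0,-0.08,0,-0.02,0,0,0,-0.08,0,-0.02,0,0,0,-0.08,0,-0.02,0,0,0]' --jaw 100

```text
t: 7.25
tcp_pos: [0.5528, 0.2478, 0.2193]
tool_rot: [-0.11, 0.994, 0.0, 0.0]
force: [0.4, -0.2, 0.4]
finger_gap: 0.999
gripper_force: 0.0
```

```bash
python3 - <<'E'
from h import *
info(); d=snap('wrist','w2.png'); 
p=proj(d,[.556,.251,.058]);print(p)
u,v=p.astype(int); c=d['pixels'][max(0,v-90):v+90,u-130:u+130];print(max(0,v-90),u-130)
cv2.imwrite('pics/w2c.png',cv2.resize(c,None,fx=3,fy=3,interpolation=cv2.INTER_CUBIC))
E
```

```text
tcp [0.5528 0.2478 0.2193] psi 102.65 F [ 0.4 -0.2  0.4] T [-0.04 -0.03  0.02] gap 0.999 gf 0.0 t 7.2
[282.10651034 199.14445286]
109 152
```

View pics/w2c.png

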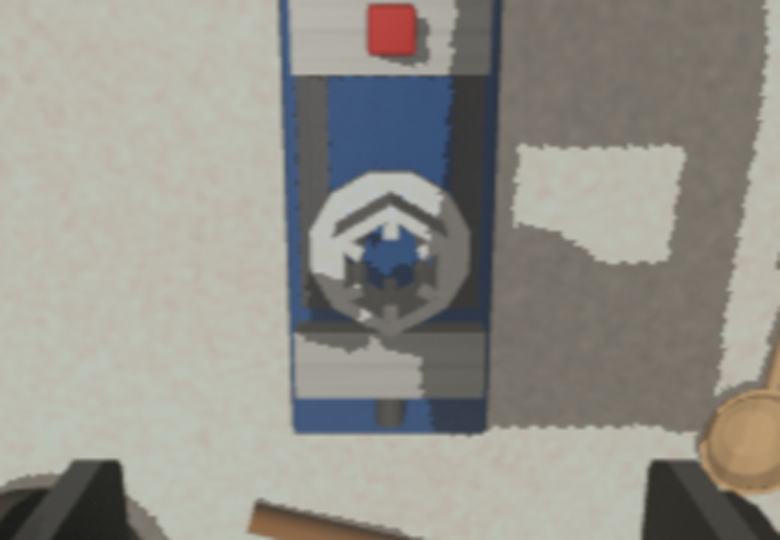

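The crop shows the hub hexagon centred at (390,265), with corners up and down. The flats therefore face the vise's ±y and the flange yaw equals the vise yaw. Gripping it along the vise's y.

Call:
step_arm --commands '[-0.003,0.003,0.04,0,0,0,-0.003,0.003,0.08,0,0,0,-0.003,0.003,0.12,0,0,0,-0.003,0.003,0.15,0,0,0,-0.003,0.003,0.175,0,0,0,-0.003,0.003,0.183,0,0,0,-0.003,0.003,0.183,0,0,0,-0.003,0.003,0.183,0,0,0,-0.003,0.003,0.183,0,0,0,-0.003,0.003,0.183,0,0,0]'

```text
t: 8.3
tcp_pos: [0.5561, 0.2517, 0.0378]
tool_rot: [-0.11, 0.994, 0.0, 0.001]
force: [-0.4, -0.2, 0.2]
finger_gap: 0.998
gripper_force: 0.0
```

Call:
step_arm --commands '[0,0,0,0,0,0,0,0,0,0,0,0,0,0,0,0,0,0,0,0,0,0,0,0,0,0,0,0,0,0,0,0,0,0,0,0,0,0,0,0,0,0,0,0,0,0,0,0,0,0,0,0,0,0,0,0,0,0,0,0]' --jaw 0 --grip_force 60

```text
t: 9.3
tcp_pos: [0.5554, 0.2514, 0.0369]
tool_rot: [-0.11, 0.994, 0.0, 0.0]
force: [-0.2, -0.5, 6.3]
finger_gap: 0.479
gripper_force: 62.9
```

```bash
python3 - <<'E'
from h import *
info(); d=snap('top'); im=d['pixels']
u,v=proj(d,[.505,.015,.116]).astype(int); print(u,v)
cv2.imwrite('pics/arb.png',cv2.resize(im[v-20:v+40,u-40:u+40],None,fx=9,fy=9,interpolation=cv2.INTER_CUBIC))
E
```

```text
tcp [0.5554 0.2514 0.0369] psi 102.65 F [-0.2 -0.5  6.3] T [-0.08  0.13  0.  ] gap 0.479 gf 62.9 t 9.3
286 223
```

View pics/arb.png

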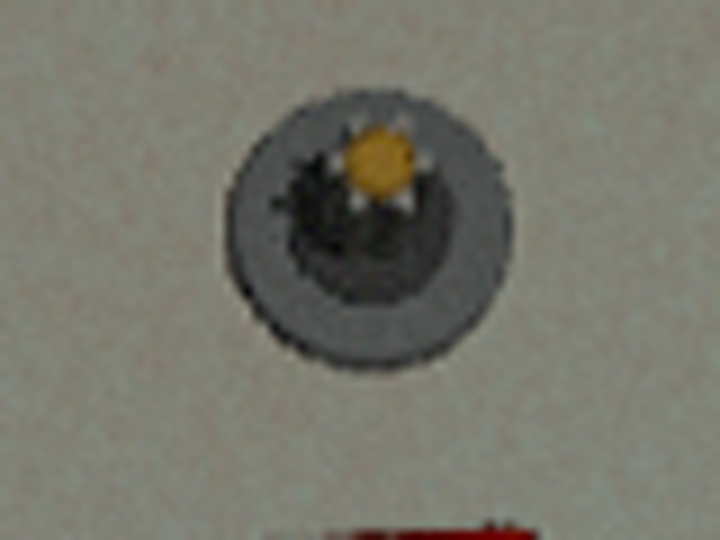

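The top crop shows the brass nose at (380,160), with teeth tips left and right of it at (335,160) and (432,160) and at ±60°. That puts the teeth about 8° from the flange's grooves. Lifting it.

Call:
step_arm --commands '[0,0,-0.005,0,0,0,0,0,-0.015,0,0,0,0,0,-0.035,0,0,0,0,0,-0.06,0,0,0,0,0,-0.09,0,0,0,0,0,-0.12,0,0,0,0,0,-0.134,0,0,0,0,0,-0.134,0,0,0,0,0,-0.134,0,0,0,0,0,-0.134,0,0,0]'

```text
t: 10.35
tcp_pos: [0.5537, 0.251, 0.1684]
tool_rot: [-0.11, 0.994, -0.0, -0.002]
force: [-0.5, -0.5, -2.1]
finger_gap: 0.48
gripper_force: 62.2
```

```bash
python3 - <<'E'
from h import *
info(); d=snap('top'); print(ray(d,288.2,220.8,.119),ray(d,287.1,228.6,.02))
go(.577,.020,.17,94.6)
E
```

```text
tcp [0.5537 0.251  0.1684] psi 102.65 F [-0.5 -0.5 -2.1] T [0.02 0.01 0.05] gap 0.48 gf 62.2 t 10.3
[0.51132656 0.01181721 0.119     ] [0.50905345 0.01202852 0.02      ]
row [0.028, -0.2305, -0.0015] [-0.02, -0.23, 8.05] t 10.4
```

Call:
step_arm --commands '[0.004,-0.04,-0.0015,0,0,2,0.009,-0.08,-0.0015,0,0,4,0.014,-0.12,-0.0015,0,0,6,0.019,-0.16,-0.0015,0,0,8,0.023,-0.2,-0.0015,0,0,8,0.025,-0.232,-0.0015,0,0,8,0.025,-0.232,-0.0015,0,0,8,0.025,-0.232,-0.0015,0,0,8,0.025,-0.232,-0.0015,0,0,8,0.025,-0.232,-0.0015,0,0,8]'

```text
t: 11.4
tcp_pos: [0.581, 0.0208, 0.1713]
tool_rot: [-0.041, 0.999, 0.0, -0.001]
force: [-0.5, 0.3, -1.5]
finger_gap: 0.477
gripper_force: 62.3
```

```bash
python3 - <<'E'
from h import *
info(); d=snap('wrist','w3.png'); im=d['pixels']
h=cv2.cvtColor(im,cv2.COLOR_BGR2HSV);m=cv2.inRange(h,(12,110,60),(28,255,255))
p=proj(d,[.510,.012,.119]);print(p)
for c in cv2.findContours(m,0,1)[0]:
    if cv2.contourArea(c)>150: print(cv2.minEnclosingCircle(c),cv2.contourArea(c),ray(d,*cv2.minEnclosingCircle(c)[0],.117))
u,v=p.astype(int);y0=max(0,v-75);x0=u-100;print(x0,y0)
cv2.imwrite('pics/w3c.png',cv2.resize(im[y0:y0+150,x0:x0+200],None,fx=4,fy=4,interpolation=cv2.INTER_CUBIC))
E
```

```text
tcp [0.581  0.0208 0.1713] psi 94.75 F [-0.5  0.3 -1.5] T [0.03 0.   0.02] gap 0.477 gf 62.3 t 11.4
[275.43323606 128.08925227]
((488.5, 308.5), 51.7929573059082) 642.5 [0.63181877 0.18904833 0.117     ]
((276.0, 131.43939208984375), 16.56070327758789) 761.5 [0.51209561 0.01250608 0.117     ]
((107.90540313720703, 54.0405387878418), 37.58042907714844) 3393.5 [ 0.47537678 -0.092649    0.117     ]
175 53
```

View pics/w3c.png

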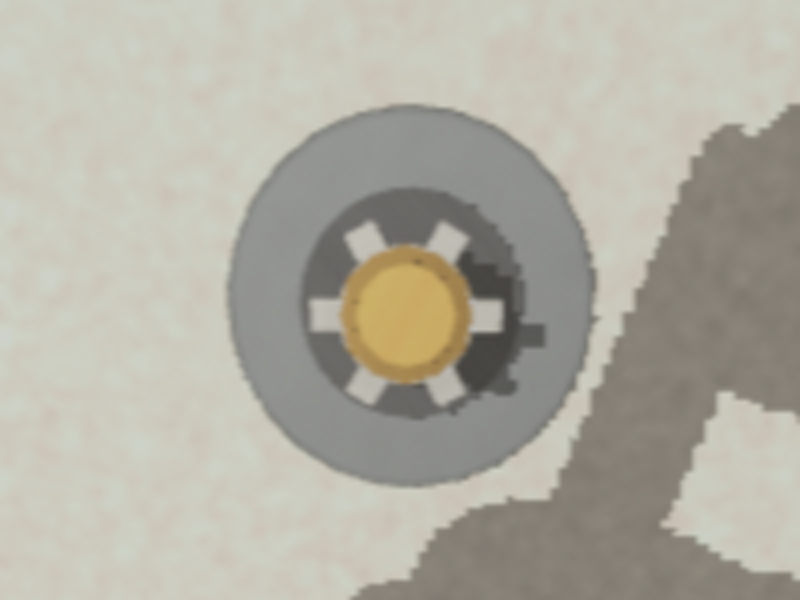

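The crop shows the arbor nose centred at (406,315), with teeth at (325,315) and (487,315). These are exactly along the tool's y, so the held flange is already at the right angle. Moving over the arbor and lowering.

Call:
step_arm --commands '[0.02,-0.0027,0,0,0,0,0.04,-0.0027,0,0,0,0,0.06,-0.0027,0,0,0,0,0.0686,-0.0027,0,0,0,0,0.0686,-0.0027,0,0,0,0,0.0686,-0.0027,0,0,0,0,0.0686,-0.0027,0,0,0,0,0.0686,-0.0027,0,0,0,0,0.0686,-0.0027,0,0,0,0,0.0686,-0.0027,0,0,0,0]'

```text
t: 12.45
tcp_pos: [0.5137, 0.0113, 0.1717]
tool_rot: [-0.041, 0.999, -0.0, 0.0]
force: [-0.1, -0.7, -2.8]
finger_gap: 0.479
gripper_force: 62.3
```

```bash
python3 - <<'E'
from h import *
info(); go(.5129,.0124,.127,94.75)
E
```

```text
tcp [0.5137 0.0113 0.1717] psi 94.65 F [-0.1 -0.7 -2.8] T [-0.02  0.02 -0.  ] gap 0.479 gf 62.3 t 12.4
row [0.0007, 0.0012, 0.0447] [-0.0, 0.0, -0.1] t 12.45
```

Call:
step_arm --commands '[0.0007,0.001,0.01,0,0,0,0.0007,0.001,0.02,0,0,0,0.0007,0.001,0.028,0,0,0,0.0007,0.001,0.033,0,0,0,0.0007,0.001,0.036,0,0,0,0.0007,0.001,0.039,0,0,0,0.0007,0.001,0.042,0,0,0,0.0007,0.001,0.045,0,0,0,0.0007,0.001,0.047,0,0,0,0.0007,0.001,0.047,0,0,0]'

```text
t: 13.45
tcp_pos: [0.5125, 0.0123, 0.1246]
tool_rot: [-0.041, 0.999, 0.0, -0.0]
force: [-0.9, 1.1, -3.7]
finger_gap: 0.478
gripper_force: 62.3
```

```bash
python3 - <<'E'
from h import *
info(); go(.5129,.0124,.049,94.75)
E
```

```text
tcp [0.5125 0.0123 0.1246] psi 94.65 F [-0.9  1.1 -3.7] T [0.01 0.09 0.02] gap 0.478 gf 62.3 t 13.4
row [-0.0004, 0.0001, 0.0756] [0.0, -0.02, -0.1] t 13.45
```

Call:
step_arm --commands '[0,0,0.01,0,0,0,0,0,0.02,0,0,0,0,0,0.03,0,0,0,0,0,0.04,0,0,0,0,0,0.05,0,0,0,0,0,0.058,0,0,0,0,0,0.065,0,0,0,0,0,0.07,0,0,0,0,0,0.073,0,0,0,0,0,0.074,0,0,0]'

```text
t: 14.45
tcp_pos: [0.5125, 0.0122, 0.0505]
tool_rot: [-0.041, 0.999, 0.0, -0.0]
force: [-1.0, 0.8, -2.3]
finger_gap: 0.474
gripper_force: 62.4
```

```bash
python3 - <<'E'
from h import *
info()
E
```

```text
tcp [0.5125 0.0122 0.0505] psi 94.65 F [-1.   0.8 -2.3] T [0.12 0.24 0.04] gap 0.474 gf 62.4 t 14.4
```

Call:
step_arm --commands '[0,0,0.0005,0,0,0,0,0,0.001,0,0,0,0,0,0.0015,0,0,0,0,0,0.002,0,0,0,0,0,0.002,0,0,0,0,0,0.002,0,0,0,0,0,0.002,0,0,0,0,0,0.002,0,0,0,0,0,0.002,0,0,0,0,0,0.002,0,0,0]'

```text
t: 15.45
tcp_pos: [0.5125, 0.0123, 0.0489]
tool_rot: [-0.041, 0.999, 0.0, -0.0]
force: [-1.5, 1.2, 1.3]
finger_gap: 0.48
gripper_force: 62.7
```

```bash
python3 - <<'E'
from h import *
info()
E
```

```text
tcp [0.5125 0.0123 0.0489] psi 94.65 F [-1.5  1.2  1.3] T [0.21 0.42 0.02] gap 0.48 gf 62.7 t 15.4
```

Call:
step_arm --commands '[0,0,0,0,0,0,0,0,0,0,0,0,0,0,0,0,0,0,0,0,0,0,0,0,0,0,0,0,0,0,0,0,-0.02,0,0,0,0,0,-0.06,0,0,0,0,0,-0.1,0,0,0,0,0,-0.14,0,0,0,0,0,-0.17,0,0,0]' --jaw 100

```text
t: 16.45
tcp_pos: [0.5132, 0.0121, 0.2213]
tool_rot: [-0.041, 0.999, -0.0, 0.001]
force: [0.8, 0.1, 1.0]
finger_gap: 1.002
gripper_force: 0.0
```

Call:
step_arm --commands '[0.02,-0.04,0,0,0,0,0.04,-0.08,0,0,0,0,0.055,-0.12,0,0,0,0,0.066,-0.16,0,0,0,0,0.066,-0.16,0,0,0,0,0.066,-0.16,0,0,0,0,0.066,-0.16,0,0,0,0,0.066,-0.16,0,0,0,0,0.066,-0.16,0,0,0,0,0.066,-0.16,0,0,0,0]'

```text
t: 17.45
tcp_pos: [0.46, -0.1517, 0.2188]
tool_rot: [-0.041, 0.999, 0.0, -0.0]
force: [0.4, 0.1, 0.6]
finger_gap: 0.998
gripper_force: 0.0
```

```bash
python3 - <<'E'
from h import *
info(); d=snap('wrist','w4.png'); im=d['pixels']
h=cv2.cvtColor(im,cv2.COLOR_BGR2HSV);m=cv2.inRange(h,(6,120,50),(22,255,255))
for c in cv2.findContours(m,0,1)[0]:
    if cv2.contourArea(c)>1000: print(cv2.minEnclosingCircle(c),cv2.contourArea(c),ray(d,*cv2.minEnclosingCircle(c)[0],.0035))
p=proj(d,[.46,-.152,.018]);print(p)
u,v=p.astype(int);y0=max(0,v-60);x0=u-80;print(x0,y0)
cv2.imwrite('pics/w4c.png',cv2.resize(im[y0:y0+120,x0:x0+160],None,fx=5,fy=5,interpolation=cv2.INTER_CUBIC))
E
```

```text
tcp [ 0.46   -0.1517  0.2188] psi 94.75 F [0.4 0.1 0.6] T [-0.    0.02  0.05] gap 0.998 gf 0.0 t 17.4
((278.1623229980469, 184.02597045898438), 24.351194381713867) 1653.5 [ 0.45846603 -0.15404139  0.0035    ]
[279.68631471 187.84491214]
199 127
```

View pics/w4c.png

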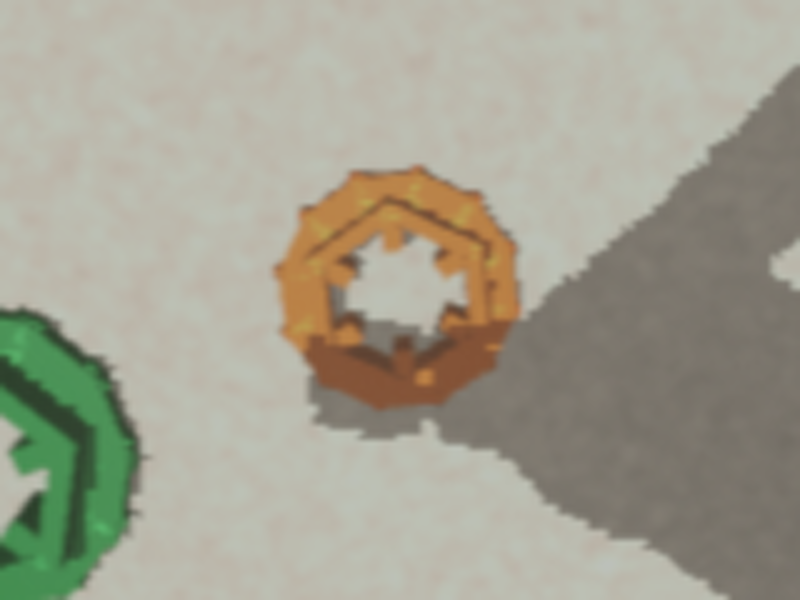

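The crop shows the orange hub centred at about (397,297), rotated about +5° from the tool axes, with its flats along the tool's y. Gripping it at psi ≈ 99.5.

```bash
python3 - <<'E'
from h import *
go(.459,-.154,.006,99.5)
E
```

```text
row [0.0011, -0.0021, 0.2127] [0.01, -0.01, -4.77] t 17.5
```

Call:
step_arm --commands '[0.001,-0.002,0.045,0,0,-4.8,0.001,-0.002,0.09,0,0,-4.8,0.001,-0.002,0.13,0,0,-4.8,0.001,-0.002,0.165,0,0,-4.8,0.001,-0.002,0.19,0,0,-4.8,0.001,-0.002,0.205,0,0,-4.8,0.001,-0.002,0.213,0,0,-4.8,0.001,-0.002,0.213,0,0,-4.8,0.001,-0.002,0.213,0,0,-4.8,0.001,-0.002,0.213,0,0,-4.8]'

```text
t: 18.5
tcp_pos: [0.4597, -0.155, 0.0067]
tool_rot: [-0.082, 0.997, -0.001, 0.001]
force: [0.0, -1.8, 1.1]
finger_gap: 1.001
gripper_force: 0.0
```

Call:
step_arm --commands '[0,0,0,0,0,0,0,0,0,0,0,0,0,0,0,0,0,0,0,0,0,0,0,0,0,0,0,0,0,0,0,0,0,0,0,0,0,0,0,0,0,0,0,0,0,0,0,0,0,0,0,0,0,0,0,0,0,0,0,0]' --jaw 0 --grip_force 50

```text
t: 19.5
tcp_pos: [0.4592, -0.1548, 0.0065]
tool_rot: [-0.082, 0.997, -0.0, 0.0]
force: [-0.3, 0.8, 5.9]
finger_gap: 0.474
gripper_force: 50.5
```

```bash
python3 - <<'E'
from h import *
info()
E
```

```text
tcp [ 0.4592 -0.1548  0.0065] psi 99.46 F [-0.3  0.8  5.9] T [0.04 0.07 0.07] gap 0.474 gf 50.5 t 19.5
```

Call:
step_arm --commands '[0,0,-0.01,0,0,0,0,0,-0.04,0,0,0,0,0,-0.08,0,0,0,0,0,-0.12,0,0,0,0,0,-0.15,0,0,0,-0.01,0.02,-0.17,0,0,1,-0.02,0.04,-0.174,0,0,2,-0.035,0.07,-0.174,0,0,3,-0.05,0.1,-0.174,0,0,4.8,-0.065,0.13,-0.174,0,0,4.8]'

```text
t: 20.5
tcp_pos: [0.5015, -0.0145, 0.1804]
tool_rot: [-0.04, 0.999, -0.0, 0.0]
force: [0.1, -0.9, -1.3]
finger_gap: 0.474
gripper_force: 51.1
```

```bash
python3 - <<'E'
from h import *
info();go(.5125,.0124,.15,94.7)
E
```

```text
tcp [ 0.5015 -0.0145  0.1804] psi 94.59 F [ 0.1 -0.9 -1.3] T [-0.01 -0.07  0.03] gap 0.474 gf 51.1 t 20.5
row [-0.0131, 0.0259, 0.0304] [-0.0, 0.0, -0.11] t 20.5
```

Call:
step_arm --commands '[-0.013,0.026,0,0,0,0,-0.013,0.026,0.01,0,0,0,-0.013,0.026,0.02,0,0,0,-0.013,0.026,0.03,0,0,0,-0.013,0.026,0.03,0,0,0,-0.013,0.026,0.03,0,0,0,-0.013,0.026,0.03,0,0,0,-0.013,0.026,0.03,0,0,0,-0.013,0.026,0.03,0,0,0,-0.013,0.026,0.03,0,0,0]'

```text
t: 21.5
tcp_pos: [0.5128, 0.0111, 0.15]
tool_rot: [-0.041, 0.999, -0.0, 0.0]
force: [-0.6, 0.2, -0.6]
finger_gap: 0.472
gripper_force: 51.0
```

```bash
python3 - <<'E'
from h import *
info();go(.5125,.0124,.112,94.7)
E
```

```text
tcp [0.5128 0.0111 0.15  ] psi 94.64 F [-0.6  0.2 -0.6] T [ 0.03  0.05 -0.  ] gap 0.472 gf 51.0 t 21.5
row [0.0002, 0.0013, 0.038] [-0.01, 0.03, -0.06] t 21.5
```

Descending to 10 mm past the tooth tops.

Call:
step_arm --commands '[0,0.001,0.01,0,0,0,0,0.001,0.02,0,0,0,0,0.001,0.025,0,0,0,0,0.001,0.028,0,0,0,0,0.001,0.03,0,0,0,0,0.001,0.032,0,0,0,0,0.001,0.034,0,0,0,0,0.001,0.036,0,0,0,0,0.001,0.038,0,0,0,0,0.001,0.04,0,0,0]'

```text
t: 22.5
tcp_pos: [0.5126, 0.0122, 0.1097]
tool_rot: [-0.041, 0.999, -0.0, 0.0]
force: [0.4, 0.4, -0.4]
finger_gap: 0.48
gripper_force: 51.1
```

```bash
python3 - <<'E'
from h import *
info();go(.5125,.0124,.077,94.7)
E
```

```text
tcp [0.5126 0.0122 0.1097] psi 94.66 F [ 0.4  0.4 -0.4] T [-0.04  0.09  0.  ] gap 0.48 gf 51.1 t 22.5
row [0.0001, 0.0002, 0.0327] [-0.01, 0.01, -0.04] t 22.5
```

Call:
step_arm --commands '[0,0,0.006,0,0,0,0,0,0.012,0,0,0,0,0,0.018,0,0,0,0,0,0.023,0,0,0,0,0,0.027,0,0,0,0,0,0.03,0,0,0,0,0,0.032,0,0,0,0,0,0.033,0,0,0,0,0,0.034,0,0,0,0,0,0.034,0,0,0]'

```text
t: 23.5
tcp_pos: [0.5126, 0.0122, 0.0765]
tool_rot: [-0.041, 0.999, -0.0, 0.0]
force: [-0.9, -0.2, 4.6]
finger_gap: 0.475
gripper_force: 51.6
```

```bash
python3 - <<'E'
from h import *
info()
E
```

```text
tcp [0.5126 0.0122 0.0765] psi 94.66 F [-0.9 -0.2  4.6] T [-0.02  0.27 -0.01] gap 0.475 gf 51.6 t 23.5
```

Call:
step_arm --commands '[0,0,0,0,0,0,0,0,0,0,0,0,0,0,0,0,0,0,0,0,0,0,0,0,0,0,0,0,0,0,0,0,-0.01,0,0,0,0,0,-0.04,0,0,0,0,0,-0.08,0,0,0,0,0,-0.12,0,0,0,0,0,-0.145,0,0,0]' --jaw 100

```text
t: 24.5
tcp_pos: [0.5135, 0.0121, 0.2244]
tool_rot: [-0.041, 0.999, -0.001, 0.002]
force: [1.1, -1.0, 0.4]
finger_gap: 1.002
gripper_force: 0.0
```

Call:
step_arm --commands '[0.006,-0.045,0,0,0,8,0.012,-0.09,0,0,0,16,0.02,-0.135,0,0,0,24,0.027,-0.18,0,0,0,32,0.034,-0.225,0,0,0,40,0.04,-0.27,0,0,0,48,0.047,-0.315,0,0,0,56,0.053,-0.355,0,0,0,60,0.056,-0.374,0,0,0,60,0.056,-0.374,0,0,0,60]'

```text
t: 25.5
tcp_pos: [0.4867, -0.3676, 0.221]
tool_rot: [0.465, 0.885, -0.0, 0.001]
force: [0.3, 1.0, -0.3]
finger_gap: 0.995
gripper_force: 0.0
```

```bash
cat >> h.py <<'E'
def green(f=None):
    d=snap('wrist'); im=d['pixels']; h=cv2.cvtColor(im,cv2.COLOR_BGR2HSV);m=cv2.inRange(h,(45,80,30),(80,255,255))
    for c in cv2.findContours(m,0,1)[0]:
        if cv2.contourArea(c)>500: r=cv2.minEnclosingCircle(c);print(np.round(r[0]),round(r[1],1),ray(d,*r[0],.0035).round(4))
    return d
E
python3 - <<'E'
from h import *
info(); d=green(); im=d['pixels']
u,v=proj(d,[.487,-.365,.018]).astype(int);y0=max(0,v-60);x0=u-80;print(x0,y0)
cv2.imwrite('pics/w5c.png',cv2.resize(im[y0:y0+120,x0:x0+160],None,fx=5,fy=5,interpolation=cv2.INTER_CUBIC))
E
```

```text
tcp [ 0.4867 -0.3676  0.221 ] psi 34.53 F [ 0.3  1.  -0.3] T [-0.02  0.03 -0.04] gap 0.995 gf 0.0 t 25.5
[281. 182.] 23.8 [ 0.4857 -0.3648  0.0035]
[224. 140.] 17.3 [ 0.4001 -0.361   0.0035]
[352. 121.] 38.6 [ 0.5129 -0.2573  0.0035]
201 125
```

View pics/w5c.png

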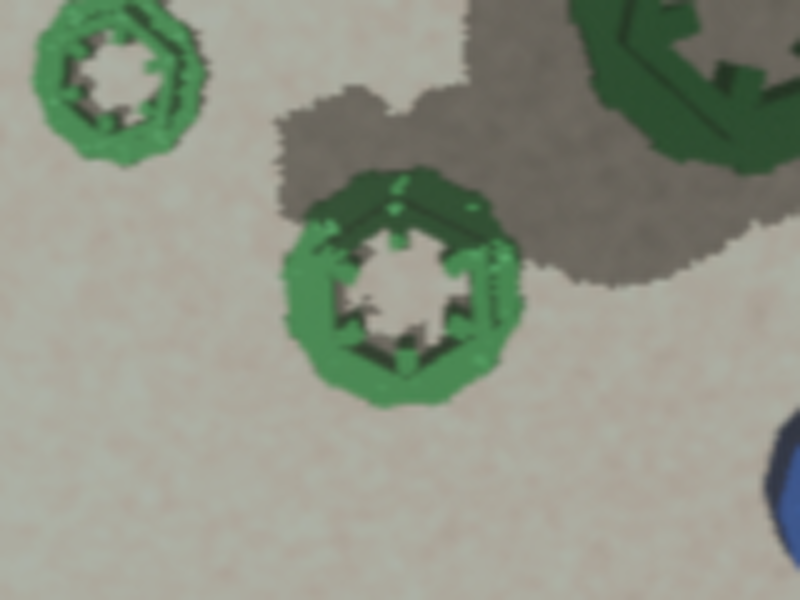

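The crop shows the middle green wheel at (403,290), tilted about +3.5°. The small one is at (120,80), clear of the fingers.

```bash
python3 - <<'E'
from h import *
go(.4857,-.3648,.0065,38.2)
E
```

```text
row [0.0005, -0.0007, 0.2143] [0.03, -0.06, -3.59] t 25.55
```

Call:
step_arm --commands '[0.0005,-0.0005,0.045,0,0,-3.6,0.0005,-0.0005,0.09,0,0,-3.6,0.0005,-0.0005,0.13,0,0,-3.6,0.0005,-0.0005,0.165,0,0,-3.6,0.0005,-0.0005,0.19,0,0,-3.6,0.0005,-0.0005,0.205,0,0,-3.6,0.0005,-0.0005,0.2145,0,0,-3.6,0.0005,-0.0005,0.2145,0,0,-3.6,0.0005,-0.0005,0.2145,0,0,-3.6,0.0005,-0.0005,0.2145,0,0,-3.6]' --jaw 90

```text
t: 26.55
tcp_pos: [0.4872, -0.3656, 0.0078]
tool_rot: [0.436, 0.9, -0.0, 0.001]
force: [0.6, -0.2, -0.2]
finger_gap: 0.894
gripper_force: 0.0
```

Call:
step_arm --commands '[0,0,0,0,0,0,0,0,0,0,0,0,0,0,0,0,0,0,0,0,0,0,0,0,0,0,0,0,0,0,0,0,0,0,0,0,0,0,0,0,0,0,0,0,0,0,0,0,0,0,0,0,0,0,0,0,0,0,0,0]' --jaw 0 --grip_force 50

```text
t: 27.55
tcp_pos: [0.4867, -0.3655, 0.0072]
tool_rot: [0.436, 0.9, -0.0, 0.001]
force: [-0.1, 0.0, 5.3]
finger_gap: 0.476
gripper_force: 51.5
```

```bash
python3 - <<'E'
from h import *
info(); go(.5125,.0124,.18,34.7)
E
```

```text
tcp [ 0.4867 -0.3655  0.0072] psi 38.25 F [-0.1  0.   5.3] T [0.08 0.09 0.02] gap 0.476 gf 51.5 t 27.6
row [0.2806, 0.2542, -0.1732] [0.01, 0.08, 3.55] t 27.55
```

Call:
step_arm --commands '[0,0,-0.01,0,0,0,0,0,-0.04,0,0,0,0,0,-0.08,0,0,0,0,0,-0.12,0,0,0,0,0,-0.15,0,0,0,0.02,0.018,-0.173,0,0,1,0.045,0.041,-0.173,0,0,2,0.075,0.068,-0.173,0,0,3.5,0.105,0.095,-0.173,0,0,3.5,0.135,0.122,-0.173,0,0,3.5]'

```text
t: 28.55
tcp_pos: [0.4981, -0.1819, 0.1796]
tool_rot: [0.464, 0.886, 0.0, -0.0]
force: [0.8, 0.2, -1.6]
finger_gap: 0.471
gripper_force: 50.8
```

```bash
python3 - <<'E'
from h import *
info(); go(.5125,.0124,.18,34.7)
E
```

```text
tcp [ 0.4981 -0.1819  0.1796] psi 34.71 F [ 0.8  0.2 -1.6] T [0.04 0.01 0.02] gap 0.471 gf 50.8 t 28.6
row [0.1515, 0.1225, -0.0004] [0.0, -0.01, 0.01] t 28.55
```

Call:
step_arm --commands '[0.03,0.024,0,0,0,0,0.06,0.048,0,0,0,0,0.09,0.073,0,0,0,0,0.12,0.097,0,0,0,0,0.14,0.113,0,0,0,0,0.151,0.1225,0,0,0,0,0.151,0.1225,0.01,0,0,0,0.151,0.1225,0.02,0,0,0,0.151,0.1225,0.028,0,0,0,0.151,0.1225,0.028,0,0,0]'

```text
t: 29.55
tcp_pos: [0.512, 0.0094, 0.1495]
tool_rot: [0.465, 0.886, -0.001, -0.002]
force: [0.2, -0.8, -0.9]
finger_gap: 0.475
gripper_force: 50.8
```

```bash
python3 - <<'E'
from h import *
info(); go(.5125,.0124,.1125,34.7)
E
```

```text
tcp [0.512  0.0094 0.1495] psi 34.64 F [ 0.2 -0.8 -0.9] T [ 0.03 -0.    0.01] gap 0.475 gf 50.8 t 29.6
row [0.0021, 0.0022, 0.037] [-0.16, -0.15, -0.06] t 29.55
```

Call:
step_arm --commands '[0.001,0.0018,0,0,0,0,0.001,0.0018,0,0,0,0,0.001,0.0018,0.01,0,0,0,0.001,0.0018,0.02,0,0,0,0.001,0.0018,0.025,0,0,0,0.001,0.0018,0.028,0,0,0,0.001,0.0018,0.031,0,0,0,0.001,0.0018,0.034,0,0,0,0.001,0.0018,0.037,0,0,0,0.001,0.0018,0.038,0,0,0]'

```text
t: 30.55
tcp_pos: [0.514, 0.0123, 0.113]
tool_rot: [0.464, 0.886, -0.0, -0.0]
force: [0.4, -0.2, -1.3]
finger_gap: 0.478
gripper_force: 50.8
```

```bash
python3 - <<'E'
from h import *
info(); go(.5125,.0124,.095,34.7)
E
```

```text
tcp [0.514  0.0123 0.113 ] psi 34.75 F [ 0.4 -0.2 -1.3] T [-0.02  0.03  0.04] gap 0.478 gf 50.8 t 30.6
row [0.0009, -0.0012, 0.018] [-0.01, -0.01, 0.05] t 30.55
```

Call:
step_arm --commands '[0.0003,-0.0008,0.004,0,0,0,0.0003,-0.0008,0.008,0,0,0,0.0003,-0.0008,0.012,0,0,0,0.0003,-0.0008,0.015,0,0,0,0.0003,-0.0008,0.017,0,0,0,0.0003,-0.0008,0.018,0,0,0,0.0003,-0.0008,0.019,0,0,0,0.0003,-0.0008,0.019,0,0,0,0.0003,-0.0008,0.019,0,0,0,0.0003,-0.0008,0.019,0,0,0]'

```text
t: 31.55
tcp_pos: [0.5131, 0.0121, 0.0952]
tool_rot: [0.464, 0.886, -0.0, 0.0]
force: [-2.3, 0.1, 6.3]
finger_gap: 0.475
gripper_force: 51.6
```

```bash
python3 - <<'E'
from h import *
info()
E
```

```text
tcp [0.5131 0.0121 0.0952] psi 34.76 F [-2.3  0.1  6.3] T [-0.01  0.36 -0.01] gap 0.475 gf 51.6 t 31.6
```

Both wheels are seated. Next, the cap.

Call:
step_arm --commands '[0,0,0,0,0,0,0,0,0,0,0,0,0,0,0,0,0,0,0,0,0,0,0,0,0,0,0,0,0,0,0,0,-0.01,0,0,0,0,0,-0.04,0,0,0,0,0,-0.08,0,0,0,0,0,-0.115,0,0,0,0,0,-0.125,0,0,0]' --jaw 100

```text
t: 32.55
tcp_pos: [0.5155, 0.0117, 0.2237]
tool_rot: [0.464, 0.886, 0.001, 0.004]
force: [0.4, -0.2, 0.0]
finger_gap: 1.001
gripper_force: 0.0
```

Call:
step_arm --commands '[-0.04,-0.013,0,0,0,0,-0.08,-0.026,0,0,0,0,-0.125,-0.04,0,0,0,0,-0.17,-0.055,0,0,0,0,-0.215,-0.07,0,0,0,0,-0.26,-0.084,0,0,0,0,-0.3,-0.097,0,0,0,0,-0.335,-0.108,0,0,0,0,-0.345,-0.1115,0,0,0,0,-0.345,-0.1115,0,0,0,0]'

```text
t: 33.55
tcp_pos: [0.6178, -0.3363, 0.2182]
tool_rot: [0.465, 0.885, 0.0, -0.001]
force: [0.2, 0.9, -0.5]
finger_gap: 0.999
gripper_force: 0.0
```

```bash
python3 - <<'E'
from h import *
info(); d=snap('wrist'); im=d['pixels']; h=cv2.cvtColor(im,cv2.COLOR_BGR2HSV);m=cv2.inRange(h,(100,100,40),(130,255,255))
for c in cv2.findContours(m,0,1)[0]:
    if cv2.contourArea(c)>500: r=cv2.minEnclosingCircle(c);print(np.round(r[0]),round(r[1],1),ray(d,*r[0],.018).round(4),ray(d,*r[0],.009).round(4))
u,v=proj(d,[.618,-.335,.018]).astype(int);y0=max(0,v-45);x0=u-60;print(u,v,x0,y0)
cv2.imwrite('pics/w6c.png',cv2.resize(im[y0:y0+90,x0:x0+120],None,fx=6,fy=6,interpolation=cv2.INTER_CUBIC))
E
```

```text
tcp [ 0.6178 -0.3363  0.2182] psi 34.62 F [ 0.2  0.9 -0.5] T [ 0.02 -0.02 -0.03] gap 0.999 gf 0.0 t 33.5
[281. 187.] 25.1 [ 0.6175 -0.3352  0.018 ] [ 0.6186 -0.3368  0.009 ]
281 187 221 142
```

View pics/w6c.png

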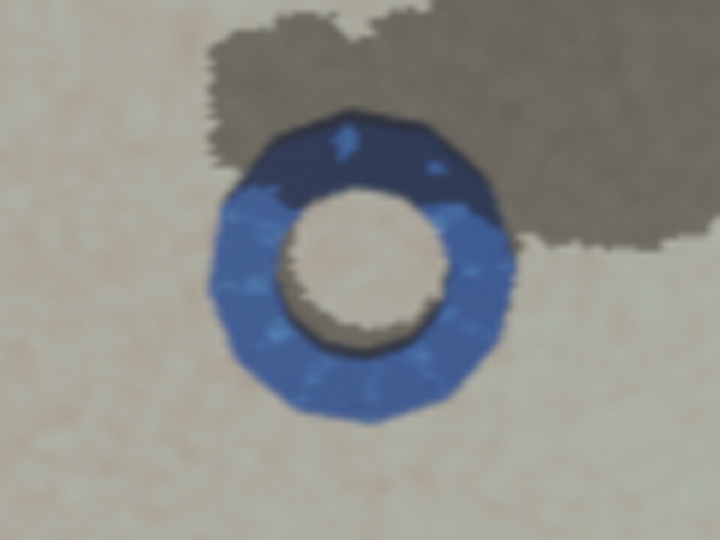

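The crop shows the cap centred at (362,266), with its vertices about 6° off the axes. Its nearest flat pair is at psi ≈ 25.6.

```bash
python3 - <<'E'
from h import *
go(.6178,-.3353,.001,25.6)
E
```

```text
row [-0.0014, -0.0002, 0.2173] [-0.03, -0.15, 9.1] t 33.6
```

Call:
step_arm --commands '[-0.0014,0,0.045,0,0,8,-0.0014,0,0.09,0,0,9,-0.0014,0,0.13,0,0,9,-0.0014,0,0.165,0,0,9,-0.0014,0,0.19,0,0,9,-0.0014,0,0.205,0,0,9,-0.0014,0,0.216,0,0,9,-0.0014,0,0.216,0,0,9,-0.0014,0,0.216,0,0,9,-0.0014,0,0.216,0,0,9]'

```text
t: 34.6
tcp_pos: [0.6202, -0.3367, 0.0051]
tool_rot: [0.532, 0.847, -0.0, 0.002]
force: [-0.9, -0.4, 0.6]
finger_gap: 1.0
gripper_force: 0.0
```

Call:
step_arm --commands '[0,0,0,0,0,0,0,0,0,0,0,0,0,0,0,0,0,0,0,0,0,0,0,0,0,0,0,0,0,0,0,0,0,0,0,0,0,0,0,0,0,0,0,0,0,0,0,0,0,0,0,0,0,0,0,0,0,0,0,0]' --jaw 0 --grip_force 40

```text
t: 35.6
tcp_pos: [0.6197, -0.3366, 0.0047]
tool_rot: [0.532, 0.847, -0.0, 0.001]
force: [-1.0, -0.4, 5.8]
finger_gap: 0.69
gripper_force: 43.6
```

```bash
python3 - <<'E'
from h import *
info(); go(.5131,.0123,.18,25.6)
E
```

```text
tcp [ 0.6197 -0.3366  0.0047] psi 25.75 F [-1.  -0.4  5.8] T [ 0.05  0.13 -0.05] gap 0.69 gf 43.6 t 35.6
row [0.3603, 0.0557, -0.1759] [0.05, 0.11, 0.15] t 35.6
```

Call:
step_arm --commands '[0,0,-0.005,0,0,0,0,0,-0.02,0,0,0,0,0,-0.05,0,0,0,0,0,-0.09,0,0,0,0,0,-0.13,0,0,0,0,0,-0.165,0,0,0,0.03,0.004,-0.176,0,0,0,0.065,0.01,-0.176,0,0,0,0.105,0.016,-0.176,0,0,0,0.145,0.022,-0.176,0,0,0]'

```text
t: 36.6
tcp_pos: [0.5752, -0.1948, 0.1803]
tool_rot: [0.532, 0.847, 0.0, 0.001]
force: [0.5, 0.5, -1.0]
finger_gap: 0.688
gripper_force: 43.2
```

Call:
step_arm --commands '[0.04,0.006,0,0,0,0,0.08,0.012,0,0,0,0,0.12,0.018,0,0,0,0,0.15,0.023,0,0,0,0,0.15,0.023,0,0,0,0,0.15,0.023,0,0,0,0,0.15,0.023,0,0,0,0,0.15,0.023,0,0,0,0,0.15,0.023,0,0,0,0,0.15,0.023,0,0,0,0]'

```text
t: 37.6
tcp_pos: [0.5316, -0.0516, 0.1792]
tool_rot: [0.532, 0.847, -0.0, 0.0]
force: [0.0, -0.3, -0.7]
finger_gap: 0.683
gripper_force: 43.2
```

```bash
python3 - <<'E'
from h import *
info(); go(.5125,.0124,.15,25.75)
d=snap('wrist','w7.png')
print(proj(d,[.5118,.0123,.119]))
E
```

```text
tcp [ 0.5316 -0.0516  0.1792] psi 25.69 F [ 0.  -0.3 -0.7] T [-0.04  0.04  0.04] gap 0.683 gf 43.2 t 37.6
row [0.0659, 0.0105, 0.0292] [-0.0, 0.0, -0.06] t 37.6
[295.63971921 135.21986699]
```

View pics/w7.png

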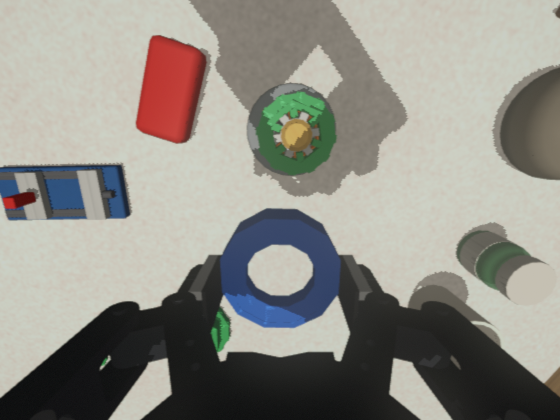

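The picture shows the cap held level at (281,268) and the arbor nose at (296,135), as predicted. The green wheel is on the stack.

```bash
python3 - <<'E'
from h import *
info(); d=snap('wrist'); c=ray(d,281,268,.1925); t=manip.sense()['tcp_pos']; o=c-t; print(c,o)
go(.512-o[0],.0123-o[1],.15,25.75)
E
```

```text
tcp [ 0.5315 -0.0514  0.1791] psi 25.7 F [-0.3 -0.7 -0.9] T [ 0.02 -0.01  0.01] gap 0.688 gf 43.2 t 37.6
[ 0.52881938 -0.0463517   0.1925    ] [-0.00266243  0.00495102  0.01337524]
row [0.0601, 0.0103, 0.0291] [-0.01, -0.01, -0.04] t 37.7
```

```bash
python3 - <<'E'
from h import *
d=snap('wrist'); s=manip.sense(); R=Ro.from_quat(s['tool_rot'])
for v,k in((242,-.017),(327,.0305),(300,.017)):
    z=.1825 if v==300 else .1925
    print(v,R.inv().apply(ray(d,281,v,z)-s['tcp_pos'])[:2]+[k,0])
E
```

```text
242 [ 0.00238068 -0.00030487]
327 [ 0.00159746 -0.00026815]
300 [-0.00221964 -0.00023862]
```

Call:
step_arm --commands '[0.03,0.005,0,0,0,0,0.05,0.008,0,0,0,0,0.064,0.0105,0,0,0,0,0.064,0.0105,0.01,0,0,0,0.064,0.0105,0.02,0,0,0,0.064,0.0105,0.03,0,0,0,0.064,0.0105,0.035,0,0,0,0.064,0.0105,0.035,0,0,0,0.064,0.0105,0.035,0,0,0,0.064,0.0105,0.035,0,0,0]'

```text
t: 38.75
tcp_pos: [0.5135, 0.0111, 0.1445]
tool_rot: [0.532, 0.847, 0.0, 0.0]
force: [0.2, -0.9, -0.6]
finger_gap: 0.69
gripper_force: 43.2
```

```bash
python3 - <<'E'
from h import *
info(); go(.5129,.0106,.1027,25.75)
E
```

```text
tcp [0.5135 0.0111 0.1445] psi 25.73 F [ 0.2 -0.9 -0.6] T [ 0.04  0.01 -0.01] gap 0.69 gf 43.2 t 38.8
row [-0.0002, -0.0007, 0.0418] [0.03, 0.02, -0.02] t 38.75
```

Call:
step_arm --commands '[0,-0.0006,0.006,0,0,0,0,-0.0006,0.012,0,0,0,0,-0.0006,0.018,0,0,0,0,-0.0006,0.024,0,0,0,0,-0.0006,0.03,0,0,0,0,-0.0006,0.034,0,0,0,0,-0.0006,0.038,0,0,0,0,-0.0006,0.04,0,0,0,0,-0.0006,0.041,0,0,0,0,-0.0006,0.041,0,0,0]'

```text
t: 39.75
tcp_pos: [0.5126, 0.0111, 0.1032]
tool_rot: [0.532, 0.847, -0.0, -0.0]
force: [-0.2, -0.3, -1.4]
finger_gap: 0.687
gripper_force: 43.2
```

```bash
python3 - <<'E'
from h import *
info()
E
```

```text
tcp [0.5126 0.0111 0.1032] psi 25.75 F [-0.2 -0.3 -1.4] T [-0.02 -0.01  0.02] gap 0.687 gf 43.2 t 39.8
```

Call:
step_arm --commands '[0,0,0.0005,0,0,0,0,0,0.001,0,0,0,0,0,0.001,0,0,0,0,0,0.001,0,0,0,0,0,0.001,0,0,0,0,0,0.001,0,0,0,0,0,0.001,0,0,0,0,0,0.001,0,0,0,0,0,0.001,0,0,0,0,0,0.001,0,0,0]'

```text
t: 40.75
tcp_pos: [0.5128, 0.0111, 0.1027]
tool_rot: [0.532, 0.847, 0.0, 0.0]
force: [-0.5, 0.1, 6.3]
finger_gap: 0.687
gripper_force: 43.8
```

Call:
step_arm --commands '[0,0,0,0,0,0,0,0,0,0,0,0,0,0,0,0,0,0,0,0,0,0,0,0,0,0,0,0,0,0,0,0,-0.01,0,0,0,0,0,-0.03,0,0,0,0,0,-0.06,0,0,0,0,0,-0.09,0,0,0,0,0,-0.11,0,0,0]' --jaw 100

```text
t: 41.75
tcp_pos: [0.5133, 0.011, 0.215]
tool_rot: [0.532, 0.847, 0.001, 0.002]
force: [0.2, 0.7, -0.8]
finger_gap: 1.002
gripper_force: 0.0
```

Call:
step_arm --commands '[0.025,0.007,0,0,0,-8,0.05,0.014,0,0,0,-16,0.08,0.022,0,0,0,-24,0.11,0.031,0,0,0,-32,0.14,0.04,0,0,0,-40,0.17,0.05,0,0,0,-48,0.2,0.059,0,0,0,-56,0.215,0.0634,0,0,0,-64,0.215,0.0634,0,0,0,-72,0.215,0.0634,0,0,0,-77]'

```text
t: 42.75
tcp_pos: [0.4759, 0.2332, 0.213]
tool_rot: [-0.114, 0.993, 0.0, 0.0]
force: [0.5, -0.9, -0.1]
finger_gap: 1.004
gripper_force: 0.0
```

```bash
python3 - <<'E'
from h import *
info(); d=snap('top')
im=d['pixels'];u,v=proj(d,[.512,.012,.116]).astype(int)
cv2.imwrite('pics/end1.png',cv2.resize(im[v-70:v+70,u-110:u+80],None,fx=4,fy=4,interpolation=cv2.INTER_CUBIC))
h=cv2.cvtColor(im,cv2.COLOR_BGR2HSV);m=cv2.inRange(h,(100,120,40),(130,255,255));m[:v-25]=0;m[v+25:]=0;m[:,:u-25]=0;m[:,u+25:]=0
c=max(cv2.findContours(m,0,1)[0],key=cv2.contourArea);r=cv2.minEnclosingCircle(c);print('cap',r,ray(d,*r[0],.116))
d=snap('wrist');h=cv2.cvtColor(d['pixels'],cv2.COLOR_BGR2HSV);m=cv2.inRange(h,(0,150,50),(6,255,255))|cv2.inRange(h,(174,150,50),(180,255,255))
for c in cv2.findContours(m,0,1)[0]:
    if cv2.contourArea(c)>100: q=cv2.minAreaRect(c);print(q,ray(d,*q[0],.07))
go(.4755,.2328,.04,102.7)
E
```

```text
tcp [0.4759 0.2332 0.213 ] psi 103.11 F [ 0.5 -0.9 -0.1] T [-0.01 -0.    0.02] gap 1.004 gf 0.0 t 42.8
cap ((287.77972412109375, 221.41258239746094), 11.647982597351074) [0.51023183 0.01275492 0.116     ]
((279.5, 199.0), (14.0, 13.0), 90.0) [0.47510069 0.23225768 0.07      ]
((74.42889404296875, 58.69682312011719), (103.76728820800781, 51.893795013427734), 5.8263421058654785) [0.39195273 0.027152   0.07      ]
row [0.0006, 0.0003, 0.1729] [-0.0, 0.03, 0.08] t 42.85
```

View pics/end1.png

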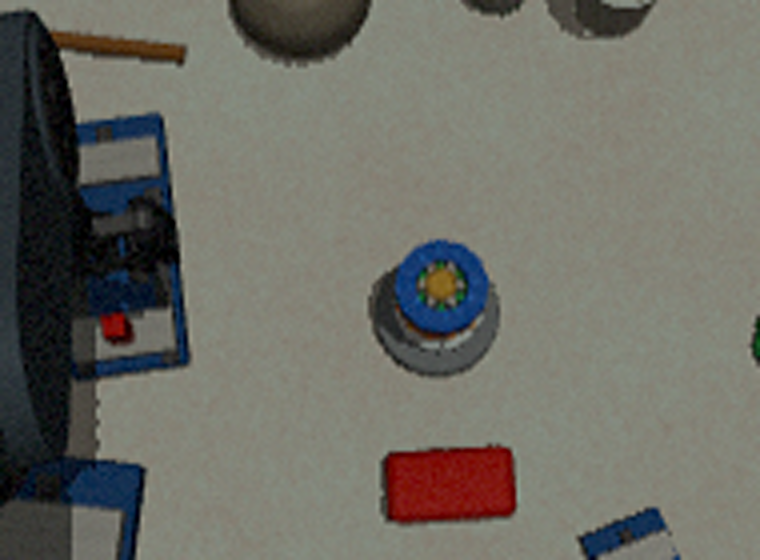

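The picture shows the cap centred on the stack at (440,285), and the open jaw's handle at (117,327). Closing the jaw now.

Call:
step_arm --commands '[0.0008,-0.0005,0.04,0,0,0,0.0008,-0.0005,0.08,0,0,0,0.0008,-0.0005,0.12,0,0,0,0.0008,-0.0005,0.145,0,0,0,0.0008,-0.0005,0.163,0,0,0,0.0008,-0.0005,0.173,0,0,0,0.0008,-0.0005,0.173,0,0,0,0.0008,-0.0005,0.173,0,0,0,0.0008,-0.0005,0.173,0,0,0,0.0008,-0.0005,0.173,0,0,0]' --jaw 60

```text
t: 43.85
tcp_pos: [0.4763, 0.2319, 0.0404]
tool_rot: [-0.111, 0.994, 0.0, 0.001]
force: [-0.2, -0.3, -0.6]
finger_gap: 0.599
gripper_force: 0.0
```

Call:
step_arm --commands '[0,0,0,0,0,0,0,0,0,0,0,0,0,0,0,0,0,0,0,0,0,0,0,0,0,0,0,0,0,0,0,0,0,0,0,0,0,0,0,0,0,0,0,0,0,0,0,0,0,0,0,0,0,0,0,0,0,0,0,0]' --jaw 0 --grip_force 40

```text
t: 44.85
tcp_pos: [0.4756, 0.2324, 0.0398]
tool_rot: [-0.111, 0.994, 0.0, 0.0]
force: [-1.9, 4.9, 5.3]
finger_gap: 0.175
gripper_force: 41.4
```

Call:
step_arm --commands '[-0.007,0,0,0,0,0,-0.014,0,0,0,0,0,-0.021,0,0,0,0,0,-0.027,0,0,0,0,0,-0.031,0,0,0,0,0,-0.034,0,0,0,0,0,-0.036,0,0,0,0,0,-0.037,0,0,0,0,0,-0.037,0,0,0,0,0,-0.037,0,0,0,0,0]'

```text
t: 45.85
tcp_pos: [0.5096, 0.24, 0.0398]
tool_rot: [-0.111, 0.994, 0.0, -0.002]
force: [-4.7, 2.8, 7.8]
finger_gap: 0.18
gripper_force: 41.8
```

```bash
python3 - <<'E'
from h import *
info()
E
```

```text
tcp [0.5096 0.24   0.0398] psi 102.74 F [-4.7  2.8  7.8] T [ 0.33  0.54 -0.03] gap 0.18 gf 41.8 t 45.9
```

Call:
step_arm --commands '[-0.001,0,0,0,0,0,-0.002,0,0,0,0,0,-0.003,0,0,0,0,0,-0.003,0,0,0,0,0,-0.003,0,0,0,0,0,-0.003,0,0,0,0,0,-0.003,0,0,0,0,0,-0.003,0,0,0,0,0,-0.003,0,0,0,0,0,-0.003,0,0,0,0,0]'

```text
t: 46.85
tcp_pos: [0.511, 0.2404, 0.0398]
tool_rot: [-0.111, 0.994, -0.0, -0.003]
force: [-7.1, 2.4, 9.5]
finger_gap: 0.182
gripper_force: 42.2
```

Call:
step_arm --commands '[0,0,0,0,0,0,0,0,0,0,0,0,0,0,0,0,0,0,0,0,0,0,0,0,0,0,0,0,0,0,0,0,0,0,0,0,0,0,-0.04,0,0,0,0,0,-0.08,0,0,0,0,0,-0.12,0,0,0,0,0,-0.16,0,0,0]' --jaw 60

```text
t: 47.85
tcp_pos: [0.5143, 0.2403, 0.2007]
tool_rot: [-0.111, 0.994, -0.0, -0.0]
force: [0.6, -0.1, 0.3]
finger_gap: 0.601
gripper_force: 0.0
```

```bash
python3 - <<'E'
from h import *
info(); d=snap('wrist');h=cv2.cvtColor(d['pixels'],cv2.COLOR_BGR2HSV);m=cv2.inRange(h,(0,150,50),(6,255,255))|cv2.inRange(h,(174,150,50),(180,255,255))
for c in cv2.findContours(m,0,1)[0]:
    if cv2.contourArea(c)>100: q=cv2.minAreaRect(c);print(q,ray(d,*q[0],.07))
d=snap('scene');u,v=proj(d,[.512,.012,.07]).astype(int);im=d['pixels']
cv2.imwrite('pics/end2.png',cv2.resize(im[v-70:v+50,u-60:u+130],None,fx=4,fy=4,interpolation=cv2.INTER_CUBIC))
E
```

```text
tcp [0.5143 0.2403 0.2007] psi 102.75 F [ 0.6 -0.1  0.3] T [-0.02 -0.    0.04] gap 0.601 gf 0.0 t 47.9
((281.0, 200.0), (14.0, 14.0), 90.0) [0.51079909 0.24067912 0.07      ]
((59.5, 24.0), (48.0, 107.0), 90.0) [0.4056981  0.03073704 0.07      ]
```

View pics/end2.png

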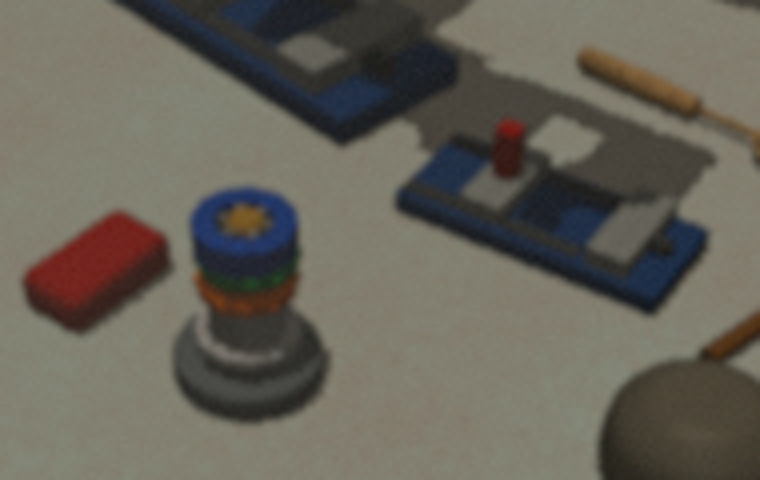

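The picture shows the full stack at (245,270): flange, orange wheel, green wheel and cap, with no gaps. The handle is back at its starting spot, so the jaw is shut. Handing in.

```bash
python3 -c "
from station import manip
print(manip.sign_off())"
```

```text
the job is handed in; nothing more can be done
None
```

The texture roller is together: flange home on the seat, orange and middle green wheels and then the blue cap stacked with no visible gaps, and the empty vise's jaw shut. No brown wheel was on the table. I handed the job in at about 48 s; the hand-in gave no verdict.

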